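# Park the last captive screw of a control unit's lid

### The job

The lid of the grey control unit has three captive thumb screws; two are already parked up, and one is still sitting down on its collar. Pull that screw up gently against its spring and, while pulling, turn it anticlockwise (seen from above) until it slips into its thread; then drive it on anticlockwise until it is fully home, standing as high as the other two, and let go so that it stays up. Neither pull so hard nor overtighten so far that the nut is forced out of its cushioned seat, and do not disturb the jar and the two dropper bottles beside the unit.

Things in the scene. Friction and masses are not known exactly. Their poses are not given: they have to be found in the camera images.
- knob_center (a point): Centre of the low screw's knob: on its upright axis, half-way up. The knob is round, knurled steel, 24 mm across and 30 mm tall (15 mm above and below this point); it can be gripped at any yaw. It rises and turns with the screw. The low knob sits right on its collar; the two parked ones stand 13.5 mm above theirs, threaded shank showing.
- ferrule_top (a point): Centre of the top face of the low screw's fixed collar (33 mm across, 18 mm tall, foot flange 40 mm across, standing on the lid), 68 mm above the desk. The nut is hidden inside; its height differs by 1 mm either way and its angle by 0.3 rad either way from one time to the next.
- screw_pull (a joint): Lift of the low screw, m: 0 down on its collar, 0.0135 fully home (hard shoulder stop). A spring pulls it down, 4 N at 0 growing to 9.5 N at 0.0135. After 4 to 6.5 mm of lift it meets the nut's flat face and stops; at the thread's entry it can be drawn up 6 to 7 mm more at once, kept up there while turned 0.7 rad on, it is in the thread (1 mm play). Let go before, it springs back.
- screw_knob (a joint): Turn of the low screw, rad, growing anticlockwise seen from above, near 0 at the start. Pulled lightly (3 to 10 N beyond the spring) against the nut's face it reaches the entry (0.4 rad wide) after 0 to 0.9 rad. In the thread it climbs 2.5 mm per rad, some 1.2 to 2.4 rad in all up to the shoulder (the nut gives a little); turned farther it forces the nut down 2.5 mm per rad. In the thread it stays as left, so it can be regripped.
- thread_nut (a joint): Displacement of the hidden nut in its cushioned seat inside the collar, m: 0 at rest, positive when the pull lifts it, negative when overtightening pushes it down; 6 N per mm. Once the screw hangs in the thread its spring alone presses the nut down by up to 1.8 mm. Lifted beyond 3 mm (18 N on the nut) or pushed down beyond 4 mm it is out of its seat and spoilt.
- control_unit: Grey sheet-metal box with an aluminium lid, 105 mm (x) by 250 mm (y) by 50 mm tall, fixed to the desk; origin under its centre. The three screws stand in a row along its y, at y = -80, 0 and 80 mm, 18 mm to +x of its middle; which place holds the low one varies.
- jar: Bystander: white screw-lid sample jar, 74 mm across, 87 mm tall; origin under its centre.
- dropper_a: Bystander: dropper bottle, 28 mm across, 68 mm tall, with a white cap; origin under its centre.
- dropper_b: Bystander: dropper bottle, 28 mm across, 68 mm tall, with a blue cap; origin under its centre.

How it is judged (in metres and radians):
On the way:
1. the low screw is drawn up into its thread (lifted more than 10.5 mm) (value of joint screw_pull above 0.0105 m), for 0.2 s.
At the end, for the whole second after the job is handed in: The screw has been let go and stands still at least 12.2 mm up from its collar (fully home is 13.5 mm), held by its thread (value of joint screw_pull above 0.0122 m and velocity of joint screw_pull between -0.002 and 0.002 m/s); the robot touches nothing.
It fails at once if the nut is pulled up out of its seat (lifted more than 3 mm) (value of joint thread_nut above 0.003 m).
It fails at once if the screw is overtightened (nut pushed down more than 4 mm) (value of joint thread_nut below -0.004 m).
It fails at once if a bystander is moved more than 20 mm (distance of any of jar, dropper_a, dropper_b from where it was at the start of the episode above 0.02 m).
It also fails if it takes over 69 s, if anything falls off the work surface, if the arm or the gripper's body presses on something with over 40 N, if the wrist force passes 120 N, or if a joint passes its speed limit or range.

### The arm

A 7-joint arm with a two-finger parallel gripper is mounted at the origin on the work surface; the furniture and walls round the work are solid. World frame = base frame: x ahead of the robot, y to its left, z up, the work surface at z = 0. Lengths are in m, angles in degrees, forces in N, time in s.
With the tool pointing down it reaches from about 0.35 to 0.775 m from the base axis. Payload 3.1 kg.
Tool frame: the origin (TCP) lies on the centre line of the jaws, within the pads' length; the fingertips stand 17 mm ahead of it and the grasp point (between the pads) lies 2 mm behind it (robot.tip_reach is the distance from the TCP to the fingertips, in m); z points along the fingers, y is the direction in which the jaws open and shut (so a half turn about z gives the same grasp; the last joint's range is limited). The gripper opens to 85 mm and grips with 20 to 120 N. Pads are 22 mm wide; open, the fingers measure 114 mm over their backs; the gripper's body (76 mm by 85 mm) begins 54 mm behind the grasp point. The pads swing forward as they close: fully open they stand 13 mm farther back than shut.
Start: joints at [-72.634, 17.813, 0.802, 86.603, -0.252, 75.585, -1.558], TCP at [0.186, 0.518, 0.248] pointing down, gripper open.
Joint ranges: [-154.91, 154.91], [-16.99, 109.72], [-72.82, 74.43], [7.12, 147.25], [-82.49, 262.49], [11.32, 116.49], [-174.64, 174.64]. Speed limits (degrees/s): [159.86, 159.86, 180, 180, 180, 180, 180].

### API

Orientations are given as [roll, pitch, yaw] about the fixed x, y, z axes, in that order (R = Rz(yaw) Ry(pitch) Rx(roll)).
In Python, from station import robot, fingers, vision, workorder, recognise gives the robot as it stands. Calls block until the motion is done:
- robot.move_to(position, orientation): joint-space move of the TCP to a pose.
- robot.line_to(position, orientation=None, velocity=0.15, f_stop=None): straight line of the TCP; orientation=None keeps the orientation; velocity is the mean speed in m/s. With f_stop (N) it stops when the force on the tool has changed by that much, and returns True; else False.
- robot.move_j(angles): joint-space move.
- fingers.gripper_to(opening, force=None): opening from 0.0 (shut) to 1.0 (fully open); force is the grip in N (None keeps the last); returns when the fingers have stopped.
- robot.pause(seconds).
- robot.inverse_kinematics(position, orientation): joint angles nearest the present ones, or None.
- vision.grab_frame(name): name is "scene" or "top" or "wrist"; returns the picture (420x560x3 uint8, red, green, blue); there is no depth.
- vision.calibration(name): a dict with "mtx" (3x3 intrinsics, pixels), "extrinsics" (4x4, takes a point from world to camera coordinates); the wrist camera has in their place "T_tool_cam" (4x4, takes a point from camera to tool coordinates, whose origin is the TCP and whose axes are the flange's). Camera axes: x right, y up, looking along -z (the intrinsics and any distortion apply to the point x, -y, -z); pixel columns grow to the right and rows downward; lengths in m; the calibration is good to about 2 mm. A picture is of the moment at which its call begins: read the wrist's pose just before it. calibration takes no time and is no camera call.
A pose or a line that the arm cannot do raises robot.PlanningError and nothing moves.
- workorder.close_job(): hands the job in, once; it reports no verdict.
Trained networks look in the newest picture that a camera, given by its name, has taken for a name from the list of things; names that differ only in an ending like _2 or _b are one class to them, and where a whole thing is asked for, a point or a joint stands for the part that bears it (a point fixed in the world has none). Each returns a list of dicts, best first, with "p" (0 to 1); they miss things now and then, are a little off and sometimes report something else, mostly with a low value. They report only what shows in the picture. A call takes as long as a camera call.
- recognise(label, camera): "rect" ([centre column, centre row, width, height] in pixels, round what is visible of it).
Readings, each from a call of its own:
- robot.current_time_s(): time.
- robot.current_joint_positions(): joint angles.
- robot.current_dq(): joint speeds.
- robot.current_joint_torque(): joint torques, N m.
- robot.current_tool_pos(): TCP position.
- robot.current_eef_rot(): TCP orientation.
- robot.current_contact_force(): force on the tool from outside, world axes, zero at the start.
- robot.current_torque(): the same for the moment, N m.
- robot.current_finger_gap(): opening from 0.0 (shut) to 1.0 (fully open).
Only numpy, scipy, OpenCV 4.12 (cv2) and the standard library are available. Lean on these libraries where they do the work, as an engineer would, in place of code of your own. Each camera call takes 0.05 s, during which the arm holds its last target.

## Working session

There is one attempt and no reset: what is moved stays moved. The work goes in short steps, each a Python script; the robot and the scene stay as the last script left them, time stands still between calls to the robot, and variables do not carry over. Pictures are saved under pics/ and viewed, and the job is handed in when it is done.

```bash
ls; mkdir -p pics; python3 - <<'E'
from station import robot, fingers, vision, workorder, recognise
import cv2,numpy as np
for n in ["scene","top","wrist"]:
    im=vision.grab_frame(n); cv2.imwrite(f"pics/a_{n}.png",im[:,:,::-1])
    print(n,{k:np.round(np.array(v),4).tolist() for k,v in vision.calibration(n).items()})
    for l in ["knob_center","control_unit","jar","dropper_a","screw_knob","ferrule_top"]:
        try: print(l,[(np.round(d["rect"],1).tolist(),round(d["p"],2)) for d in recognise(l,n)])
        except Exception as e: print(l,e)
print(robot.current_tool_pos(),robot.current_eef_rot(),robot.current_time_s(),robot.tip_reach)
E
```

```text
pics
scene {'mtx': [[523.5547, 0.0, 284.436], [0.0, 523.5547, 207.5653], [0.0, 0.0, 1.0]], 'extrinsics': [[0.5784, -0.8156, 0.0123, -0.2058], [0.5933, 0.431, 0.6799, -0.3169], [-0.5599, -0.3859, 0.7332, -0.8476], [0.0, 0.0, 0.0, 1.0]]}
knob_center [([303.4, 200.0, 11.3, 15.4], 0.52)]
control_unit [([267.6, 208.4, 130.1, 94.1], 0.56)]
jar [([164.1, 200.0, 44.7, 50.0], 0.7), ([301.4, 199.9, 21.5, 16.4], 0.57)]
dropper_a [([403.1, 319.6, 20.1, 24.7], 0.92), ([411.3, 292.4, 17.4, 25.3], 0.56)]
screw_knob [([402.2, 321.5, 23.0, 28.0], 0.5)]
ferrule_top [([304.4, 202.5, 19.5, 27.2], 0.58)]
top {'mtx': [[387.4038, 0.0, 284.1159], [0.0, 387.4038, 205.665], [0.0, 0.0, 1.0]], 'extrinsics': [[-0.0105, -0.9999, 0.01, 0.0152], [0.9882, -0.0089, 0.1526, -0.3817], [-0.1525, 0.0115, 0.9882, -0.8793], [0.0, 0.0, 0.0, 1.0]]}
knob_center []
control_unit [([237.8, 183.8, 122.6, 51.6], 0.95)]
jar [([165.2, 232.8, 38.5, 36.3], 0.76)]
dropper_a [([389.5, 190.9, 16.7, 12.4], 0.52), ([399.0, 214.7, 17.3, 13.3], 0.44)]
screw_knob [([279.6, 169.4, 16.2, 13.1], 0.5)]
ferrule_top [([279.2, 171.9, 19.3, 20.2], 0.71)]
wrist {'mtx': [[331.024, 0.0, 279.9147], [0.0, 331.024, 213.2928], [0.0, 0.0, 1.0]], 'T_tool_cam': [[-0.0005, 0.9549, 0.297, 0.0758], [1.0, 0.0006, -0.0005, -0.0002], [-0.0006, 0.297, -0.9549, -0.1256], [0.0, 0.0, 0.0, 1.0]]}
knob_center []
control_unit [([88.5, 411.1, 35.5, 14.9], 0.71)]
jar []
dropper_a []
screw_knob []
ferrule_top []
[0.18590211 0.51765678 0.24831479] [1.79996033e+02 3.43483022e-03 1.60247920e+02] 1.05 0.017
```

View pics/a_scene.png

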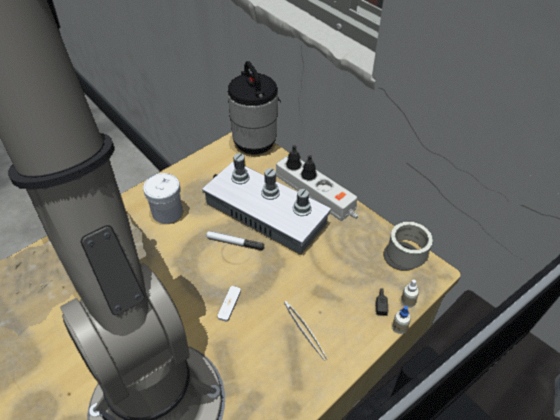

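View pics/a_top.png

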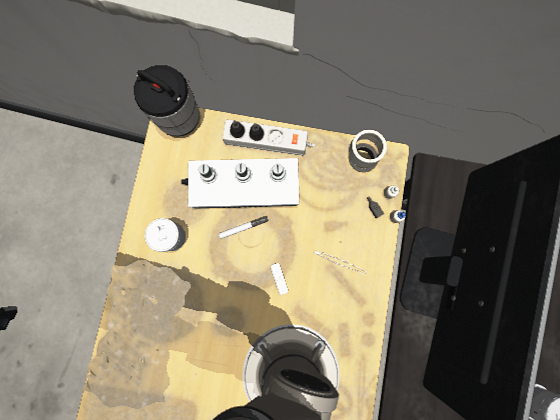

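```bash
python3 - <<'E'
import cv2
a=cv2.imread('pics/a_scene.png')[150:270,190:340];b=cv2.imread('pics/a_top.png')[140:220,170:310]
cv2.imwrite('pics/a_sc.png',cv2.resize(a,None,fx=5,fy=4.9,interpolation=2));cv2.imwrite('pics/a_tc.png',cv2.resize(b,None,fx=5,fy=5,interpolation=2))
E
```

```text
(no output)
```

View pics/a_sc.png

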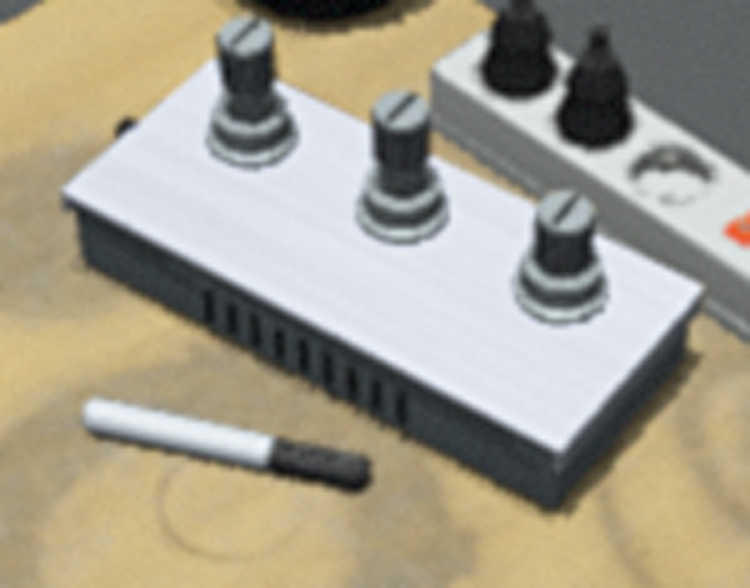

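View pics/a_tc.png

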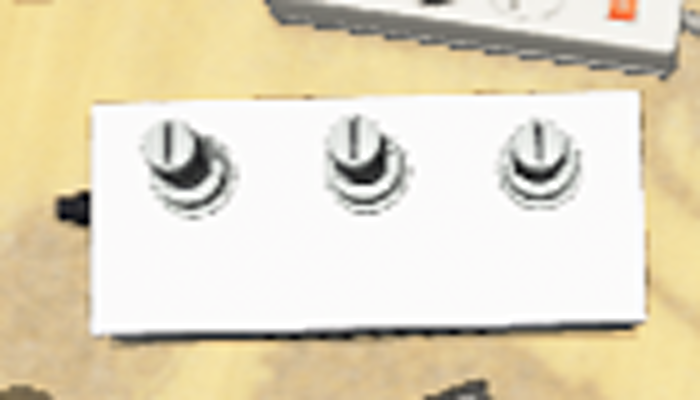

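The low screw is the rightmost one (−y end), with its knob top near top (278,168) and scene (303,192). The two at the left are parked and stand higher. Next I'll triangulate.

```bash
cat > h.py <<'E'
import numpy as np
from station import vision
def ray(cam,u,v):
    c=vision.calibration(cam);K=np.array(c["mtx"]);E=np.array(c["extrinsics"])
    d=np.array([(u-K[0,2])/K[0,0],-(v-K[1,2])/K[1,1],-1.]);R=E[:3,:3]
    return -R.T@E[:3,3],R.T@d
def onz(cam,u,v,z):
    o,d=ray(cam,u,v);return o+d*(z-o[2])/d[2]
def tri(a,b):
    (o1,d1),(o2,d2)=a,b
    s,t=np.linalg.lstsq(np.c_[d1,-d2],o2-o1,rcond=None)[0]
    return (o1+s*d1+o2+t*d2)/2,np.linalg.norm(o1+s*d1-o2-t*d2)
def proj(P,c=None,K=None,E=None):
    p=E[:3,:3]@P+E[:3,3];return K[0,0]*p[0]/-p[2]+K[0,2],K[1,1]*-p[1]/-p[2]+K[1,2]
E
python3 - <<'E'
from h import *
np.set_printoptions(precision=4,suppress=True)
for n,s,t,z in [("low",(303.4,192.2),(278,168),.098),("mid",(270.4,172.5),(241.2,168.2),.1115),("far",(239.4,157.6),(204,168.6),.1115)]:
    print(n,onz("scene",*s,z),onz("top",*t,z),tri(ray("scene",*s),ray("top",*t)))
for p in [(92,105),(638,94),(645,320),(92,332)]:
    print(onz("top",170+p[0]/5,140+p[1]/5,.05))
for p in [(165.2,232.8)]: print('jar',onz("top",*p,.087))
from station import robot
p=robot.current_tool_pos()
for r in (0,-90,90,180,-20): 
  print(r,robot.inverse_kinematics([.556,.015,.2],[180,0,r]))
E
```

```text
low [0.4548 0.0255 0.098 ] [0.4551 0.0248 0.098 ] (array([0.4548, 0.0251, 0.0983]), np.float64(0.0007478475595216574))
mid [0.4505 0.1037 0.1115] [0.4519 0.1043 0.1115] (array([0.4522, 0.1046, 0.1098]), np.float64(0.0004673866956907039))
far [0.4488 0.1824 0.1115] [0.4516 0.1844 0.1115] (array([0.4526, 0.1854, 0.1072]), np.float64(0.0003894148136138589))
[0.4858 0.2333 0.05  ]
[ 0.4891 -0.0209  0.05  ]
[ 0.3822 -0.0225  0.05  ]
[0.3789 0.2304 0.05  ]
jar [0.3158 0.2701 0.087 ]
0 [-35.3774  24.5592  44.5805  91.3568 -17.918   71.4886 -77.6458]
-90 [ 37.6835  32.8511 -61.6732  88.5225  29.4286  76.37   152.7979]
90 [-34.0315  24.0657  42.5001  91.3101 -16.914   71.2496  11.4701]
180 [-27.0073  22.1421  32.1603  91.0549 -12.299   70.3622  97.3996]
-20 [-46.5228  31.7566  64.5925  91.7106 -29.4156  75.4575 -87.6535]
```

```bash
python3 - <<'E'
from h import *
from station import robot,fingers,recognise
import cv2
np.set_printoptions(precision=4,suppress=True)
print('jug',onz("top",163,88,.2),onz("scene",253,88,.2))
robot.move_j([-3,17.8,.8,86.6,-.25,75.6,-120])
q=robot.inverse_kinematics([.4548,.0252,.17],[180,0,-28]);print(q)
E
```

```text
jug [0.5941 0.2515 0.2   ] [0.5625 0.231  0.2   ]
[  -4.8602   10.5581   -0.5216  107.5701    0.1084   61.8722 -123.4241]
```

```bash
python3 - <<'E'
from h import *
from station import robot,fingers,recognise
import cv2
from scipy.spatial.transform import Rotation as Rn
np.set_printoptions(precision=4,suppress=True)
robot.move_to([.4548,.0252,.19],[180,0,-28])
fingers.gripper_to(0.6,force=20)
p=robot.current_tool_pos();r=robot.current_eef_rot()
im=vision.grab_frame("wrist").copy();cv2.imwrite('pics/b_w0.png',im[:,:,::-1])
print(p,r,robot.current_contact_force(),robot.current_time_s(),robot.current_joint_positions())
c=vision.calibration("wrist");T=np.eye(4);T[:3,:3]=Rn.from_euler('xyz',r,degrees=True).as_matrix();T[:3,3]=p
E=np.linalg.inv(T@np.array(c["T_tool_cam"]));K=np.array(c["mtx"])
np.savez('w.npz',E=E,K=K)
for P,col in [([.4548,.0252,.098],(255,0,0)),([.4548,.0252,.068],(0,255,0)),([.4522,.105,.1115],(255,0,0))]:
    P=np.array(P);rad=.012 if col[0] else .0165
    pts=np.array([proj(P+rad*np.array([np.cos(a),np.sin(a),0]),K=K,E=E) for a in np.linspace(0,6.28,40)])
    print(proj(P,K=K,E=E))
    cv2.polylines(im,[np.round(pts*16).astype(int)],True,col,1,cv2.LINE_AA,4)
cv2.imwrite('pics/b_w.png',im[:,:,::-1])
print(recognise("knob_center","wrist"))
E
```

```text
[0.4554 0.0251 0.1902] [-179.984    -0.0267  -28.0195] [0.2783 0.0161 0.7919] 4.3 [  -4.8678    9.449    -0.4904  105.8415    0.0894   64.6943 -123.4062]
(np.float64(280.1959346338743), np.float64(225.2440746817398))
(np.float64(280.20359694435604), np.float64(212.61214510000474))
(np.float64(180.3291427073682), np.float64(285.904822853994))
[{'rect': [278.1, 220.8, 35.9, 44.7], 'p': 0.87}, {'rect': [281.0, 220.1, 34.3, 39.5], 'p': 0.43}]
```

View pics/b_w.png

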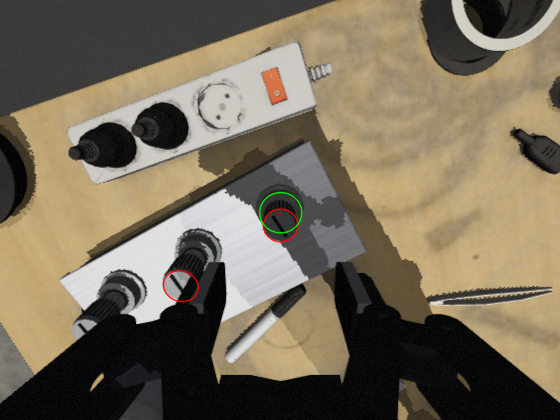

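The projected circles match the knob and collar in the wrist view: low knob top at (280,225), collar at (280,212). I'll descend and grip gently first.

```bash
python3 - <<'E'
from h import *
from station import robot,fingers
np.set_printoptions(precision=4,suppress=True)
print(robot.line_to([.4548,.0252,.091],velocity=.08,f_stop=8))
f0=robot.current_contact_force();print(robot.current_tool_pos(),f0,robot.current_torque())
fingers.gripper_to(0.0,force=30)
print(robot.current_tool_pos(),robot.current_contact_force(),robot.current_torque(),robot.current_finger_gap(),robot.current_time_s())
import cv2
cv2.imwrite('pics/c_s.png',cv2.resize(vision.grab_frame("scene")[130:250,220:380,::-1],None,fx=5,fy=5,interpolation=2))
E
```

```text
False
[0.4554 0.0252 0.0915] [-0.5492  0.6609 -0.0272] [0.002  0.0295 0.0741]
[0.4554 0.0256 0.0916] [-0.1764  1.4637  3.5485] [ 0.1432  0.116  -0.0095] 0.2599651903733547 6.0917
```

View pics/c_s.png

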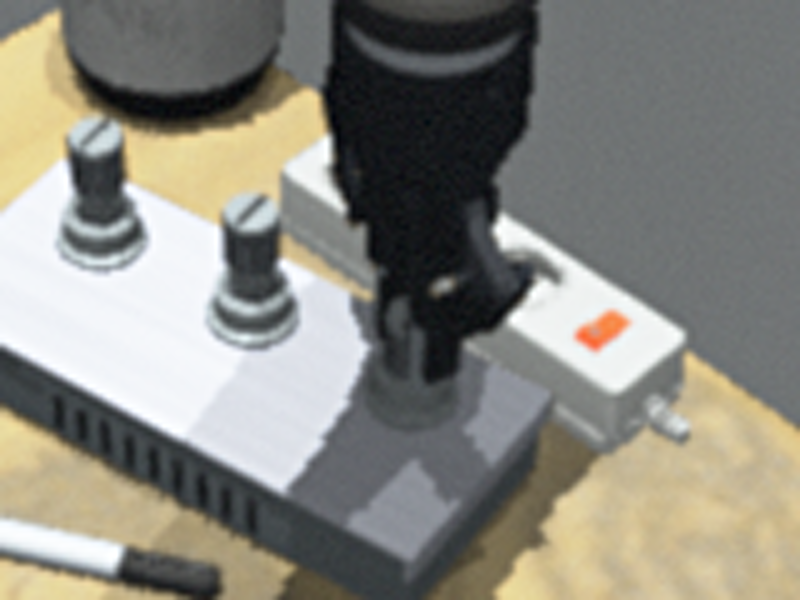

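```bash
cat > m.py <<'E'
from h import *
from station import robot,fingers
np.set_printoptions(precision=4,suppress=True)
X,Y=.4548,.0252
def fz(n=5,dt=.02):
    a=[]
    for _ in range(n):
        a.append(robot.current_contact_force()[2]);robot.pause(dt)
    return float(np.mean(a))
def lift(zc,v=.01):
    robot.line_to([X,Y,zc],velocity=v)
def turn(deg):
    q=np.array(robot.current_joint_positions());q[6]+=deg;robot.move_j(q.tolist())
def rep(zc,tag=''):
    print(tag,round(zc,4),robot.current_tool_pos()[2].round(4),'Fz',round(fz(),2),'Tz',round(float(robot.current_torque()[2]),3),'yaw',round(float(robot.current_eef_rot()[2]),1),'t',round(robot.current_time_s(),1))
E
python3 - <<'E'
from m import *
fingers.gripper_to(0.0,force=70)
zc=.091;rep(zc)
for i in range(16):
    zc+=.0005;lift(zc)
    f=fz(3)
    print(round(zc,4),robot.current_tool_pos()[2].round(4),round(f,2),robot.current_time_s())
    if f<-11: break
rep(zc);print(robot.current_contact_force(),robot.current_torque())
E
```

```text
0.091 0.0918 Fz 5.54 Tz 0.042 yaw -28.0 t 6.4
0.0915 0.0918 2.96 6.7417
0.092 0.0919 -1.33 7.0417
0.0925 0.0924 -4.63 7.3417
0.093 0.0929 -3.39 7.6417
0.0935 0.0934 -4.2 7.9417
0.094 0.0939 -4.28 8.2417
0.0945 0.0943 -5.24 8.5417
0.095 0.0948 -5.21 8.8417
0.0955 0.0953 -4.93 9.1417
0.096 0.0958 -5.19 9.4417
0.0965 0.0962 -5.39 9.7417
0.097 0.0967 -6.03 10.0417
0.0975 0.0972 -5.97 10.3417
0.098 0.0976 -6.33 10.6417
0.0985 0.098 -6.81 10.9417
0.099 0.0983 -7.86 11.2417
 0.099 0.0983 Fz -7.9 Tz 0.021 yaw -28.0 t 11.3
[ 5.9945  2.9931 -6.695 ] [ 0.6693 -1.2283  0.0212]
```

```bash
python3 - <<'E'
from m import *
zc=.099
for i in range(5):
    zc+=.0004;lift(zc)
    f=fz(3)
    print(round(zc,4),robot.current_tool_pos()[2].round(4),round(f,2),robot.current_time_s())
    if f<-11.5: break
rep(zc);print(robot.current_contact_force())
E
```

```text
0.0994 0.0986 -9.74 11.625
0.0998 0.0988 -10.56 11.925
0.1002 0.0991 -11.5 12.225
 0.1002 0.0991 Fz -11.22 Tz -0.051 yaw -28.0 t 12.3
[  7.0551   2.952  -10.4313]
```

```bash
python3 - <<'E'
from m import *
zc=.1002
for i in range(16):
    turn(5)
    f=fz(3)
    print(i,robot.current_tool_pos()[2].round(4),round(f,2),round(float(robot.current_torque()[2]),3),round(float(robot.current_eef_rot()[2]),1),round(robot.current_time_s(),2))
    if f>-8.6: break
E
```

```text
0 0.0982 -8.53 -0.014 -23.0 12.61
```

```bash
cat >> m.py <<'E'
def go(zc,yaw,v=.01):
    robot.move_to([X,Y,zc],[180,0,(yaw+180)%360-180])
E
python3 - <<'E'
from m import *
zc=.1002;yaw=-23
go(zc,yaw);rep(zc)
for i in range(12):
    yaw+=5;go(zc,yaw)
    f=fz(3)
    print(i,robot.current_tool_pos()[2].round(4),round(f,2),round(float(robot.current_torque()[2]),3),round(float(robot.current_eef_rot()[2]),1),round(robot.current_time_s(),2))
    if f>-9: break
print(robot.current_joint_positions())
E
```

```text
0.1002 0.0991 Fz -11.09 Tz 0.056 yaw -23.0 t 12.9
0 0.0991 -11.18 -0.001 -18.0 13.24
1 0.0991 -11.81 0.039 -13.0 13.54
2 0.0991 -11.93 0.003 -8.0 13.84
3 0.0992 -11.0 0.071 -3.0 14.14
4 0.0997 -7.24 0.066 2.0 14.44
[ -1.2882  15.6637  -4.8125 112.4777   1.5927  51.8606 -94.8572]
```

```bash
python3 - <<'E'
from m import *
zc=.1002;yaw=5
go(zc,yaw);rep(zc)
for i in range(10):
    zc+=.0008;lift(zc,.015)
    f=fz(3)
    print(round(zc,4),robot.current_tool_pos()[2].round(4),round(f,2),round(robot.current_time_s(),2))
    if f<-11.5: break
E
```

```text
0.1002 0.0997 Fz -7.13 Tz 0.024 yaw 5.0 t 14.8
0.101 0.1005 -7.16 15.07
0.1018 0.1012 -7.78 15.38
0.1026 0.102 -7.52 15.68
0.1034 0.1027 -8.16 15.97
0.1042 0.1035 -8.77 16.27
0.105 0.1042 -8.78 16.57
0.1058 0.1049 -9.24 16.88
0.1066 0.1054 -11.6 17.18
```

```bash
python3 - <<'E'
from m import *
zc=.1064;yaw=5
for i in range(8):
    yaw+=6;go(zc,yaw)
    f=fz(3)
    print(i,round(zc,4),robot.current_tool_pos()[2].round(4),round(f,2),round(float(robot.current_torque()[2]),3),round(float(robot.current_eef_rot()[2]),1),round(robot.current_time_s(),2))
    if f<-14: zc-=.0006
    if f>-7: break
E
```

```text
0 0.1064 0.1053 -10.94 0.061 11.0 17.48
1 0.1064 0.1053 -11.26 0.042 17.0 17.77
2 0.1064 0.1053 -11.28 0.036 23.0 18.07
3 0.1064 0.1053 -11.14 0.01 29.0 18.38
4 0.1064 0.1053 -10.28 0.022 35.1 18.68
5 0.1064 0.1053 -10.9 0.054 41.1 18.98
6 0.1064 0.1053 -11.01 0.003 47.1 19.27
7 0.1064 0.1054 -10.09 0.05 53.1 19.57
```

```bash
python3 - <<'E'
from m import *
zc=.1064;yaw=53
for i in range(6):
    zc-=.0006;go(zc,yaw)
    f=fz(4)
    print(i,round(zc,4),robot.current_tool_pos()[2].round(4),round(f,2),round(float(robot.current_torque()[2]),3),round(robot.current_time_s(),2))
    if f>-4.5: break
E
```

```text
0 0.1058 0.1049 -9.09 0.001 19.89
1 0.1052 0.1043 -9.86 -0.016 20.21
2 0.1046 0.1038 -8.61 0.035 20.52
3 0.104 0.1034 -7.4 0.028 20.84
4 0.1034 0.103 -5.2 0.014 21.16
5 0.1028 0.1027 -3.71 0.019 21.48
```

```bash
python3 - <<'E'
from m import *
zc=.1028;yaw=53
for i in range(9):
    yaw+=8;zc+=.00035
    go(zc,yaw)
    f=fz(4)
    print(i,round(zc,4),robot.current_tool_pos()[2].round(4),round(f,2),round(float(robot.current_torque()[2]),3),yaw,round(robot.current_time_s(),2))
    if f>1 : zc+=.0003
    if f<-5: zc-=.0002
    if f>4 or f<-9: break
E
```

```text
0 0.1032 0.103 -4.12 0.016 61 21.8
1 0.1035 0.1034 -3.51 0.073 69 22.12
2 0.1039 0.1036 -3.76 -0.015 77 22.45
3 0.1042 0.104 -4.1 0.059 85 22.77
4 0.1046 0.1043 -3.69 0.011 93 23.1
5 0.1049 0.1046 -3.28 0.051 101 23.43
6 0.1053 0.105 -3.77 -0.001 109 23.75
7 0.1056 0.1053 -3.29 -0.024 117 24.07
8 0.106 0.1054 -4.93 0.011 125 24.38
```

```bash
python3 - <<'E'
from m import *
zc=.1057;yaw=125
for y in (130,135,140):
    go(zc,y); rep(zc)
for k in range(4):
    zc-=.0003; go(zc,140); rep(zc,'lower')
E
```

```text
0.1057 0.1054 Fz -2.99 Tz 0.017 yaw 130.1 t 24.7
 0.1057 0.1054 Fz -2.96 Tz -0.013 yaw 135.0 t 25.1
 0.1057 0.1054 Fz -2.78 Tz -0.01 yaw 140.0 t 25.4
lower 0.1054 0.1054 Fz -0.75 Tz 0.019 yaw 140.0 t 25.7
lower 0.1051 0.1053 Fz 0.11 Tz -0.001 yaw 140.0 t 26.1
lower 0.1048 0.1051 Fz 2.4 Tz 0.064 yaw 140.0 t 26.4
lower 0.1045 0.1049 Fz 2.43 Tz -0.047 yaw 140.0 t 26.7
```

```bash
python3 - <<'E'
from m import *
import cv2
go(.1051,140)
fingers.gripper_to(0.0,force=20); rep(.1051)
fingers.gripper_to(0.6); rep(.1051,'open')
robot.line_to([X,Y,.2],velocity=.1)
robot.move_to([.38,-.12,.28],[180,0,140]);rep(0,'away')
a=vision.grab_frame("scene");cv2.imwrite('pics/d_s.png',cv2.resize(a[130:250,170:330,::-1],None,fx=5,fy=5,interpolation=2))
cv2.imwrite('pics/d_sf.png',a[:,:,::-1])
E
```

```text
0.1051 0.1053 Fz 1.04 Tz 0.019 yaw 140.0 t 27.3
open 0.1051 0.1049 Fz 0.15 Tz -0.035 yaw 140.0 t 27.8
away 0 0.2793 Fz -0.25 Tz 0.0 yaw 140.2 t 29.7
```

View pics/d_s.png

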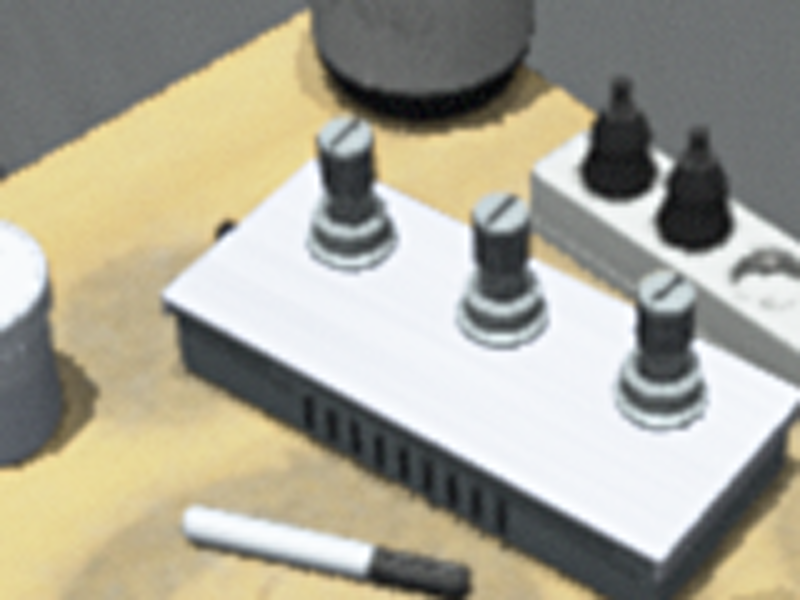

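View pics/d_sf.png

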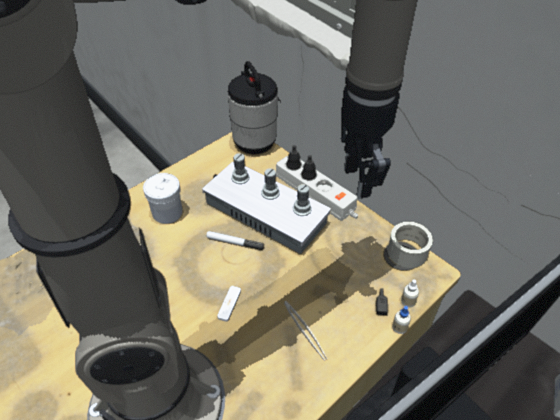

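```bash
python3 - <<'E'
from h import *
c=vision.calibration("scene");K=np.array(c["mtx"]);E=np.array(c["extrinsics"])
for z in (.098,.1102,.1115): print(z,proj(np.array([.4548,.0252,z]),K=K,E=E))
import cv2
from station import recognise
a=vision.grab_frame("scene")
t=cv2.imread('pics/a_scene.png')[:,:,::-1][182:199,294:313]   # low knob top, before
r=cv2.matchTemplate(a[160:215,280:330].copy(),t[:10].copy(),cv2.TM_CCOEFF_NORMED)
print(cv2.minMaxLoc(r)[1::2], 'before loc',(14,22))
t2=a[152:184,258:283];
E
```

```text
0.098 (np.float64(303.5422689786655), np.float64(192.2687494417159))
0.1102 (np.float64(303.78451626189815), np.float64(187.92446721068094))
0.1115 (np.float64(303.8105775260994), np.float64(187.4571039219087))
(0.8771365880966187, (0, 13)) before loc (14, 22)
```

```bash
python3 - <<'E'
import cv2,numpy as np
a=cv2.imread('pics/a_scene.png');b=cv2.imread('pics/d_sf.png')
f=8;up=lambda i:cv2.resize(i,None,fx=f,fy=f,interpolation=cv2.INTER_CUBIC)
# compare current knob vs parked middle knob (stand alike): top + collar
for n,src,(u,v),z in [("low knob, before->now",a,(303.4,192.2),0),("mid knob -> now",a,(270.4,172.5),0),("collar before->now",a,(303.4,210),1)]:
    u,v=int(u),int(v)
    h=(5,8) if not z else (4,9)
    t=up(src[v-h[0]-1:v+h[0]+(3 if not z else 1),u-h[1]:u+h[1]])
    win=up(b[176:222,290:318]) 
    r=cv2.matchTemplate(win,t,cv2.TM_CCOEFF_NORMED);_,m,_,l=cv2.minMaxLoc(r)
    print(n,round(m,3),'col',290+l[0]/f+h[1]-u,'row shift',176+l[1]/f+h[0]+1-v)
for img,nm,s in ((a,'mid',(258,160)),(b,'now',(291,175))):
    cv2.imwrite(f'pics/e_{nm}.png',up(img[s[1]:s[1]+45,s[0]:s[0]+25]))
cv2.imwrite('pics/e.png',np.hstack([cv2.imread('pics/e_mid.png'),cv2.imread('pics/e_now.png')]))
E
```

```text
low knob, before->now 0.629 col 0.0 row shift -4.125
mid knob -> now 0.811 col 32.75 row shift 16.625
collar before->now 0.994 col 0.0 row shift 0.0
```

View pics/e.png

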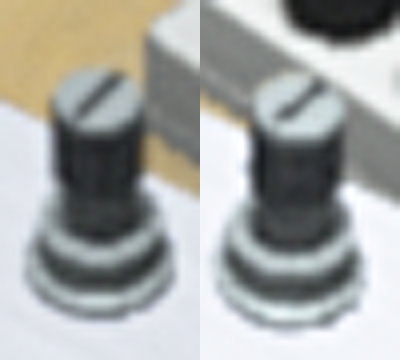

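```bash
python3 - <<'E'
from station import robot,workorder
print(robot.current_contact_force(),robot.current_dq(),robot.current_time_s())
workorder.close_job()
E
```

```text
[-0.51531326 -0.04567463 -0.82448298] [ 0.13469104 -0.1120096   0.37007568 -0.19774209  0.1618457   0.15618385
  0.0869774 ] 29.7917
the job is handed in; nothing more can be done
```

The low screw (at the −y end) is up in its thread, fully home and released. I handed the job in at about 30 s; it reports no verdict.

- **Pull and entry:** I gripped the knob and lifted it to the nut's face, about 6 mm up. I then pulled at about 11 N in all, roughly 5 N of it on the nut, while turning anticlockwise. It slipped into the thread entry after about 0.5 rad. I drew it up to its stop and kept it up for another 0.84 rad.
- **Drive home:** I let it down slightly to check, and the thread carried the load. I then drove it on until the height stopped rising, plus about 0.3 rad past the shoulder, for an estimated nut displacement of about −1.8 mm against the −4 mm limit.

**Last checks:**
- **Height by the arm:** before release, with no pull from the arm, the tool stood about 13.5 mm above its gripped start height.
- **Height by picture:** after release, the scene picture shows the knob standing as high above its collar as the middle parked one. The measured image shift was less exact: −4.1 px by template match (score only 0.63) and −4.4 px by eye. That corresponds to roughly 11.6 to 12.5 mm against the 13.5 mm expected, so the match alone does not prove the 12.2 mm limit.
- **Surroundings:** the jar and both droppers look unmoved in the scene picture, though I did not measure them. The gripper is clear of everything.

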